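# Clamp a walnut strip in the hobby jig with its thumbscrew

### The arm

A 6-joint arm with a two-finger parallel gripper is mounted at the origin on a cart in front of the work surface, level with it; the furniture and walls round the work are solid. World frame = base frame: x ahead of the robot, y to its left, z up, the work surface at z = 0. Lengths are in mm, angles in rad, forces in N, time in s.
With the tool pointing down it reaches from about 275 to 750 mm from the base axis. Payload 10.2 kg.
Tool frame: the origin (TCP) lies at the very end of the fingers, on their centre line; the grasp point (between the pads) lies 19 mm behind it (ctrl.grip_depth is the distance from the TCP to the grasp point, in mm); z points along the fingers, x is the direction in which the jaws open and shut, and the axes are right-handed (so a half turn about z gives the same grasp; the last joint's range is limited). The gripper opens to 85 mm and grips with 20 to 120 N. Pads are 22 mm wide; open, the fingers measure 114 mm over their backs; the gripper's body (76 mm by 85 mm) begins 54 mm behind the grasp point. The pads swing forward as they close: fully open they stand 13 mm farther back than shut.
Start: joints at [1.106, 0.313, 1.498, -0, 1.331, -0.223], TCP at [125.724, 509.73, 231.294] pointing down, gripper open.
Joint ranges: [-2.94, 2.94], [-0.97, 2.17], [0.19, 2.56], [-1.23, 4.37], [0.02, 3.11], [-2.88, 2.88]. Speed limits (rad/s): [2.39, 2.39, 3.01, 3.14, 3.14, 3.14].

### API

Orientations are given as a unit quaternion [w, x, y, z].
In Python, from rig import ctrl gives the robot as it stands.
- The arm moves only by the tool play_rows, never from a script. Its argument "motion" is a list of rows, each a list of 2 entries, a list of its own where there are three numbers: the shift along the tool's x, y, z in mm, then the turn, a rotation vector about the tool's x, y, z in degrees. A call has 1 to 20 rows; each row shifts and turns the commanded pose from where the row before left it, along the tool's axes as they then stand; what a row does not reach is not made up. A row lasts 1/12 s, in which the tool goes at most 41.7 mm and 7.16 degrees, less where a joint would pass 70% of its speed; a pose out of reach is approached as far as the arm can. A call with a gripper value outside its range is refused whole. "fingers" is the finger opening in mm, from 0 to 85.4, set as the call begins (left out, the last holds). The fingers move at their own pace and stop on an object; "squeeze" is the grip in N (left out, the last holds). Time passes only in rows, so rows that do not move let the fingers close. It gives the time, the measured TCP pose, the force and the opening at its end, in the units of the state.
- ctrl.sense(): the state, without advancing time (a new reading comes with each control period).
- ctrl.capture(name): name is "scene" or "top" or "wrist"; returns the picture (384x512x3 uint8, red, green, blue); there is no depth.
- ctrl.get_calibration(name): a dict with "K" (3x3 intrinsics, pixels), "R" (3x3) and "t" (3): a world point X has camera coordinates R X + t; the wrist camera has in their place "tool_from_camera" (4x4, takes a point from camera to tool coordinates, whose origin is the TCP and whose axes are the tool frame's). Camera axes: x right, y down, z forward; pixel columns grow to the right and rows downward; lengths in mm; the calibration is good to about 2 mm. A picture is of the moment at which its call begins: read the wrist's pose just before it. get_calibration takes no time and is no camera call.
- ctrl.finish_job(): hands the job in, once; it reports no verdict.
Trained networks look in the newest picture that a camera, given by its name, has taken for a name from the list of things; names that differ only in an ending like _2 or _b are one class to them, and where a whole thing is asked for, a point or a joint stands for the part that bears it (a point fixed in the world has none). Each returns a list of dicts, best first, with "p" (0 to 1); they miss things now and then, are a little off and sometimes report something else, mostly with a low value. They report only what shows in the picture. A call takes as long as a camera call.
- ctrl.spot_in(camera, name): "position" ([column, row] as shares, 0 to 1, of the picture: columns of its width, rows of its height, amid what is visible of it).
The state is a dict: "time_s": time; "joints": joint angles; "dq": joint speeds; "tau": joint torques, N m; "eef_pos": TCP position; "ee_rot": TCP orientation; "force": force on the tool from outside, world axes, zero at the start; "wrist_torque": the same for the moment, N m; "grip_width": opening from 0.0 (shut) to 1.0 (fully open).
Only numpy, scipy, OpenCV 4.12 (cv2) and the standard library are available. Lean on these libraries where they do the work, as an engineer would, in place of code of your own. Each camera call takes 0.05 s, during which the arm holds its last target. There are 200 camera calls.

### The job

The walnut strip lies part-way along the channel of the little aluminium clamping jig. Slide it fully home against the jig's dark end stop, then turn the knurled thumbscrew clockwise (seen from above) until its brass foot seats on the strip and clamps it firmly: stop soon after the resistance rises, because overtightening crushes the wood. Leave the strip home and clamped, let go, and do not disturb the glue bottle, the thread spool and the teal jar standing near.

Things in the scene. Friction and masses are not known exactly. Their poses are not given: they have to be found in the camera images.
- jig: aluminium clamping jig, fixed; origin on the table top, z up, +x along the channel to the end stop. Base plate 175 x 70 x 10 mm, x = -100 to 75 mm. Channel between two rails (inner faces y = +-13.5 mm, 8 mm wide, top z = 22 mm) from x = -45 mm to the stop. A bridge over it, x = 9 to 31 mm, y = +-32.5 mm, z = 38 to 48 mm, carries the thumbscrew at x = 20 mm, y = 0
- end_stop (a point): centre of the face of the dark steel end stop that the strip must touch: x = 55 mm, y = 0, z = 18 mm of the jig; 18 mm high, top at z = 28 mm; axes as the jig's
- strip_centre (a point): centre of the loose walnut strip, 120 mm long (x) x 24 mm wide (y) x 16 mm high (z), 40 to 85 g; it lies flat on the base plate in the channel (underside at z = 10 mm of the jig), 15 to 30 mm short of the end stop; fully home its centre is at x = -5 mm of the jig and 20 mm of it stick out of the channel
- strip_near_end (a point): centre of the strip's end face away from the end stop (60 mm from its centre), the face to push on; axes as the strip's
- screw_head (a point): centre of the thumbscrew's dark knurled round head, 30 mm diameter, 16 mm high, vertical axis; a 14 mm collar below reaches 18 mm under the centre. Clockwise from above lowers head and foot 2 mm per radian (coarse quick thread). It starts 1.4 to 2.6 rad short of the foot touching the strip, head centre then 80 to 83 mm above the table. Free turning takes about 0.06 N m
- pressure_foot: brass foot of the thumbscrew, disc 18 mm in diameter, 4 mm thick, under the bridge; origin at the centre of its underside. Moves down with the screw without turning and presses on the strip. Once it touches, torque on the screw rises by 0.002 N m per newton of clamping force, steeply. Clamped above some 30 N, the released screw eases back to about 30 N; over 120 N crushes the wood
- blue_glue: upright black and blue glue bottle, 23 x 32 x 83 mm, origin at its underside; bystander
- thread_spool: upright wooden spool of pale thread, 25 mm in diameter, 29 mm high, origin at its underside; bystander
- round_jar: small clear jar with teal content, 34 mm in diameter, 21 mm high, origin at its underside; bystander

How it is judged (in metres and radians):
On the way, in this order (a step that is already met when the one before it is completed fails the run):
1. the strip is fully home: its end within 2.5 mm of touching the end stop, before it is clamped (x of strip_centre in the frame of jig above -0.0075 m and contact force between pressure_foot and strip below 2 N), for 0.2 s.
2. the foot presses on the strip with more than 10 N (contact force between pressure_foot and strip above 10 N), for 0.2 s.
At the end, for the whole second after the job is handed in: The strip lies flat and home, its end within 2.5 mm of the end stop, and the foot holds it with more than 10 N (x of strip_centre in the frame of jig above -0.0075 m and angle between strip_centre's own z axis and vertical below 0.05 rad and contact force between pressure_foot and strip above 10 N); the robot touches nothing.
It fails at once if the foot presses on the strip with more than 120 N (overtightened) (contact force between pressure_foot and strip above 120 N).
It fails at once if a bystander is moved more than 15 mm (distance of any of blue_glue, thread_spool, round_jar from where it was at the start of the episode above 0.015 m).
It also fails if it takes over 72 s, if anything falls off the work surface, if the arm or the gripper's body presses on something with over 40 N, if the wrist force passes 120 N, or if a joint passes its speed limit or range.

## Working session

There is one attempt and no reset: what is moved stays moved. The work goes in short steps, Python scripts to look and compute and a tool call to move; the robot and the scene stay as the last step left them, time stands still between calls to the robot, and variables do not carry over. Pictures are saved under pics/ and viewed, about 8 in all and at most 12, crops included, and the job is handed in when it is done.

Besides the shell and the picture viewer there is one more tool, called after "Request:" as name([rows], argument=value, ...), one row to a line, values as JSON. play_rows: Moves the arm, as the interface text tells. Its arguments: {"type":"object","properties":{"motion":{"type":"array"},"fingers":{"type":"number"},"squeeze":{"type":"number"}},"required":["motion"]}

```bash
mkdir -p pics; ls
cat > h.py <<'E'
import numpy as np,cv2
from rig import ctrl
from scipy.spatial.transform import Rotation as Ro
def rot(s): q=s["ee_rot"]; return Ro.from_quat([q[1],q[2],q[3],q[0]])
def cam(n):
    c=ctrl.get_calibration(n);K=np.array(c["K"])
    if n!="wrist":
        R=np.array(c["R"]);t=np.array(c["t"]);return K,R,t
    s=ctrl.sense();T=np.array(c["tool_from_camera"]);Rw=rot(s).as_matrix()
    Rc=Rw@T[:3,:3];p=Rw@T[:3,3]+np.array(s["eef_pos"]);return K,Rc.T,-Rc.T@p
def ray(C,uv):
    K,R,t=C;d=R.T@np.linalg.solve(K,[uv[0],uv[1],1]);return -R.T@t,d
def onz(C,uv,z):
    o,d=ray(C,uv);return o+d*(z-o[2])/d[2]
def proj(C,X):
    K,R,t=C;p=K@(R@np.array(X,float)+t);return p[:2]/p[2]
def save(n,f,im=None):
    im=ctrl.capture(n) if im is None else im
    cv2.imwrite("pics/"+f,cv2.cvtColor(im,cv2.COLOR_RGB2BGR));return im
E
python3 - <<'E'
from h import *
s=ctrl.sense();print({k:np.round(v,3).tolist() for k,v in s.items()})
a=[save(n,n+"0.png") for n in("top","wrist","scene")]
Z={"end_stop":18,"strip_centre":26,"strip_near_end":18,"screw_head":82,"blue_glue":40,"thread_spool":15,"round_jar":10,"jig":10}
for n in("top","wrist","scene"):
    C=cam(n)
    for k in Z:
        for d in ctrl.spot_in(n,k)[:2]:
            uv=np.array(d["position"])*[512,384];print(n,k,round(d["p"],2),uv.round(),onz(C,uv,Z[k]).round())
E
python3 -c "
import cv2,numpy as np
a=cv2.imread('pics/top0.png');b=cv2.imread('pics/wrist0.png')
cv2.imwrite('pics/a.png',cv2.resize(a,(800,600)));cv2.imwrite('pics/b.png',cv2.resize(b,(800,600)))"
```

```text
pics
{'time_s': 0.0, 'joints': [1.106, 0.313, 1.498, 0.0, 1.331, -0.223], 'dq': [0.0, 0.001, -0.001, 0.002, 0.001, 0.002], 'tau': [0.001, -41.226, -25.974, -0.0, 0.004, -0.0], 'eef_pos': [125.602, 509.491, 230.745], 'ee_rot': [0.0, 0.787, 0.617, -0.001], 'force': [-0.807, 0.798, 0.539], 'wrist_torque': [-0.019, 0.048, 0.004], 'grip_width': 1.002}
top end_stop 0.62 [273. 167.] [585.  15.  18.]
top strip_centre 0.83 [280. 176.] [560.  -3.  26.]
top strip_near_end 0.68 [276. 175.] [565.   8.  18.]
top strip_near_end 0.2 [183. 249.] [374. 246.  18.]
top screw_head 0.47 [280. 152.] [612.  -0.  82.]
top blue_glue 0.59 [342. 206.] [ 482. -160.   40.]
top round_jar 0.57 [170. 182.] [547. 283.  10.]
top round_jar 0.43 [276. 178.] [556.   6.  10.]
top jig 0.82 [271. 164.] [594.  18.  10.]
scene end_stop 0.6 [286. 208.] [591.   0.  18.]
scene strip_centre 0.8 [277. 216.] [547.   4.  26.]
scene strip_near_end 0.88 [282. 215.] [564.  -1.  18.]
scene strip_near_end 0.58 [343. 265.] [ 481. -173.   18.]
scene screw_head 0.48 [289. 182.] [606.   4.  82.]
scene blue_glue 0.77 [344. 266.] [ 458. -179.   40.]
scene thread_spool 0.48 [141. 227.] [379. 251.  15.]
scene round_jar 0.68 [180. 189.] [540. 268.  10.]
scene round_jar 0.2 [287. 210.] [595.   0.  10.]
scene jig 0.73 [288. 211.] [595.  -3.  10.]
```

View pics/a.png

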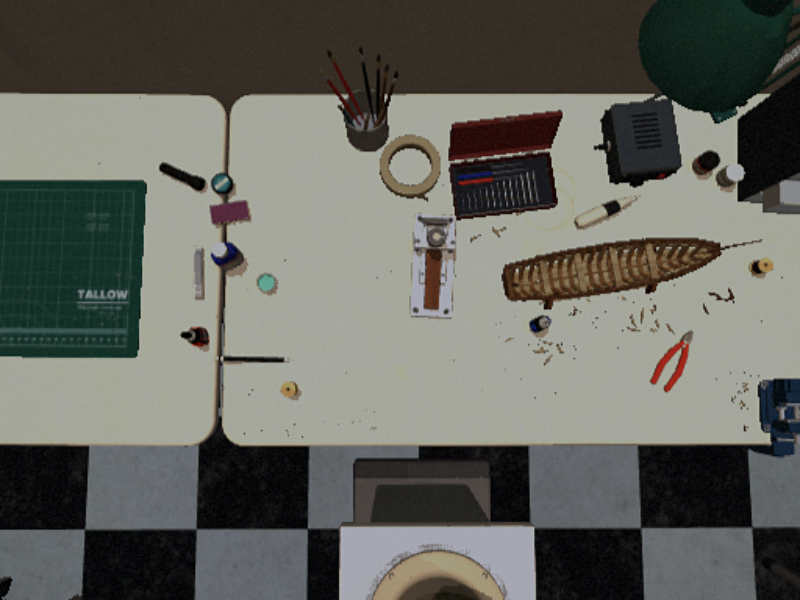

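View pics/b.png

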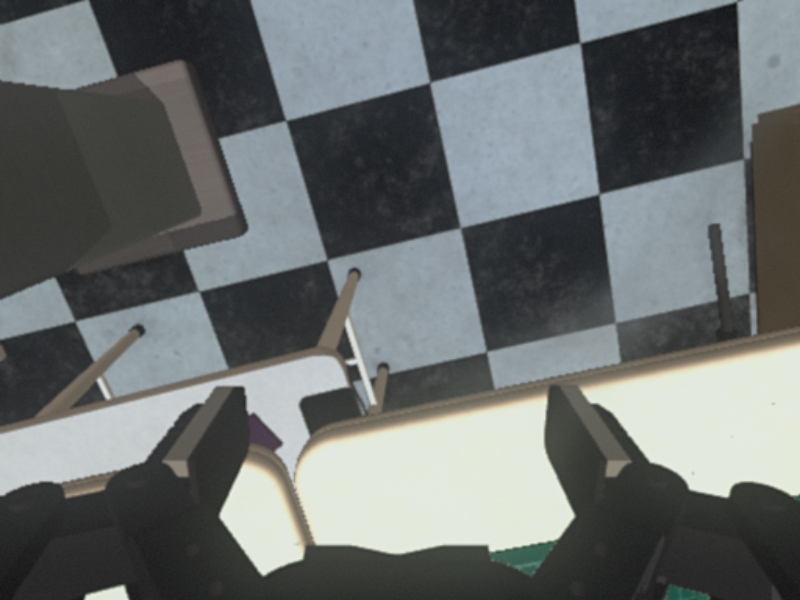

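Run:
```python
from h import *
c=ctrl.get_calibration("wrist");print(np.round(c["tool_from_camera"],3),np.round(c["K"]))
C=cam("top")
# jig outline guesses from 800px picture
for u,v in [(413,213),(455,214),(452,317),(410,316)]: print(onz(C,np.array([u,v])*.64,10).round())
im=cv2.imread("pics/top0.png")[125:210,250:305]
cv2.imwrite("pics/c.png",cv2.resize(im,None,fx=7,fy=7,interpolation=cv2.INTER_CUBIC))
```

```text
[[   1.       0.       0.       0.344]
 [  -0.       0.954    0.301  -76.065]
 [  -0.      -0.301    0.954 -142.834]
 [   0.       0.       0.       1.   ]] [[327.   0. 254.]
 [  0. 327. 187.]
 [  0.   0.   1.]]
[669.  36.  10.]
[667. -35.  10.]
[492. -28.  10.]
[493.  42.  10.]
```

View pics/c.png

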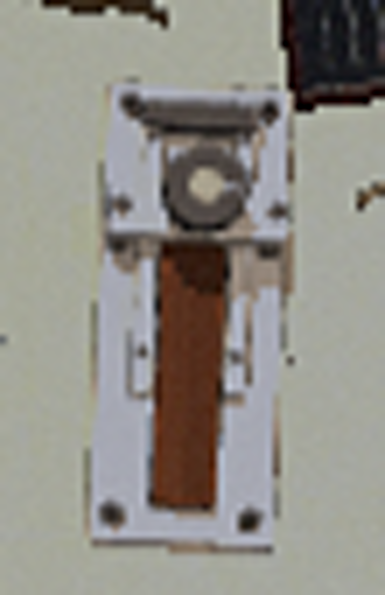

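Request:
play_rows([
  [[0,0,0],[0,0,-5.9]],
  [[0,0,0],[0,0,-5.9]],
  [[-27.3,21.8,2],[0,0,0]],
  [[-27.3,21.8,2],[0,0,0]],
  [[-27.3,21.8,2],[0,0,0]],
  [[-27.3,21.8,2],[0,0,0]],
  [[-27.3,21.8,2],[0,0,0]],
  [[-27.3,21.8,2],[0,0,0]],
  [[-27.3,21.8,2],[0,0,0]],
  [[-27.3,21.8,2],[0,0,0]],
  [[-27.3,21.8,2],[0,0,0]],
  [[-27.3,21.8,2],[0,0,0]],
  [[-27.3,21.8,2],[0,0,0]],
  [[-27.3,21.8,2],[0,0,0]],
  [[-27.3,21.8,2],[0,0,0]],
  [[-27.3,21.8,2],[0,0,0]],
  [[-27.3,21.8,2],[0,0,0]],
  [[-27.3,21.8,2],[0,0,0]],
  [[-27.3,21.8,2],[0,0,0]],
  [[-27.3,21.8,2],[0,0,0]],
], fingers=0)

```text
time_s: 3.02
eef_pos: [501.0, 2.9, 195.2]
ee_rot: [0.0, 0.72, 0.694, 0.0]
force: [0.3, 0.5, 0.2]
grip_width: -0.0
```

```bash
cat > look.py <<'E'
from h import *
import sys
s=ctrl.sense();print(s["time_s"],np.round(s["eef_pos"],1),rot(s).as_rotvec(degrees=True).round(1),np.round(s["joints"],2),s["grip_width"])
R=rot(s).as_matrix();print("psi",np.degrees(np.arctan2(R[1,0],R[0,0])))
C=cam("wrist")
im=save("wrist",sys.argv[1])
cv2.imwrite("pics/v_"+sys.argv[1],cv2.resize(cv2.imread("pics/"+sys.argv[1]),(800,600)))
Z={"end_stop":18,"strip_centre":26,"strip_near_end":18,"screw_head":82,"jig":10}
for k in Z:
    for d in ctrl.spot_in("wrist",k)[:1]:
        uv=np.array(d["position"])*[512,384];print(k,round(d["p"],2),uv.round(),onz(C,uv,Z[k]).round(1))
E
python3 look.py w1.png
```

```text
3.0167 [501.    2.9 195.2] [129.6 125.    0. ] [-0.23  0.29  1.62  0.    1.23 -1.76] -3.657425353736126e-05
psi 87.92797949036854
end_stop 0.82 [270. 187.] [526.2  19.4  18. ]
strip_centre 0.89 [257. 197.] [533.8   5.3  26. ]
strip_near_end 0.96 [260. 198.] [537.9   8.7  18. ]
jig 0.83 [274. 193.] [535.4  23.2  10. ]
```

View pics/v_w1.png

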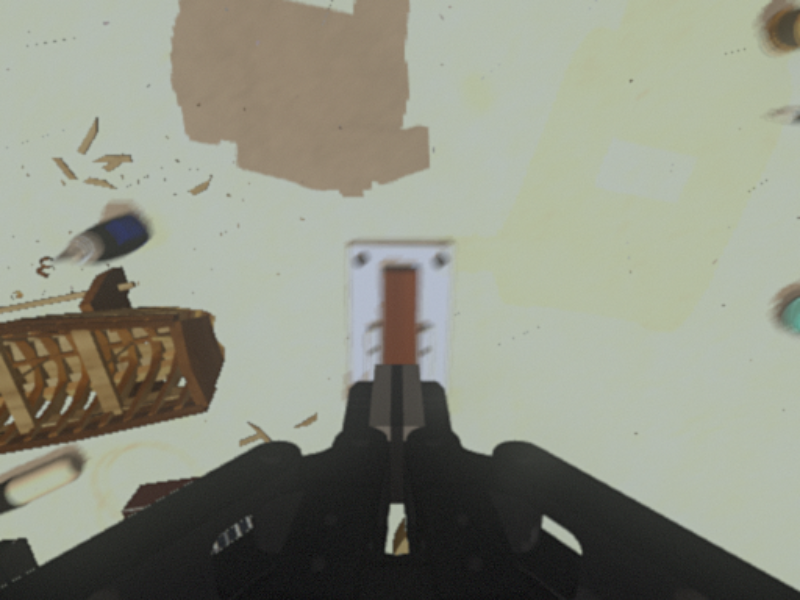

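```bash
cat > meas.py <<'E'
from h import *
C=cam("wrist");im=save("wrist","m.png")
hsv=cv2.cvtColor(im,cv2.COLOR_RGB2HSV)
m=((im[...,0].astype(int)-im[...,2]>35)&(im[...,0]<190)).astype(np.uint8)
n,l,st,ce=cv2.connectedComponentsWithStats(m)
j=[i for i in range(1,n) if 225<ce[i][0]<300 and 150<ce[i][1]<260]
i=max(j,key=lambda i:st[i,4]);print("strip bbox",st[i])
x,y,w,h,_=st[i]
pts=cv2.minAreaRect(np.argwhere(l==i)[:,::-1].astype(np.float32));print(pts)
for z in (26,10): print("near end top z",z,[onz(C,(u-.5,y-.5),z).round(1).tolist() for u in(x,x+w)])
# rows: left & right edges at several rows
for r in range(y+3,y+h-8,10):
    c=np.where(l[r]==i)[0];print(r,[onz(C,(u,r),26).round(1).tolist()[:2] for u in(c.min()-.5,c.max()+.5)])
g=cv2.cvtColor(im,cv2.COLOR_RGB2GRAY).astype(int)
for u in (226,240,256,275,285):
    print("col",u,g[y-22:y+4,u])
print("row",y+20,g[y+15,205:310], "row0", y)
E
python3 meas.py
```

```text
strip bbox [ 245  173   23   60 1328]
((256.0, 202.5), (59.0, 22.0), 90.0)
near end top z 26 [[506.4, -3.6, 26.0], [507.2, 19.0, 26.0]]
near end top z 10 [[510.6, -4.3, 10.0], [511.5, 19.6, 10.0]]
176 [[510.0, -3.8], [510.8, 19.0]]
186 [[520.4, -3.2], [521.1, 18.7]]
196 [[530.9, -4.7], [531.7, 18.5]]
206 [[541.7, -5.2], [542.5, 18.3]]
216 [[552.7, -5.6], [553.5, 18.0]]
col 226 [187 180 141  99 125 178 189 189 188 189 188 187 184 182 182 183 184 185
 189 190 189 186 188 188 187 187]
col 240 [185 179 145 101 117 173 189 188 187 187 187 188 188 188 187 189 186 189
 188 187 189 189 188 186 189 186]
col 256 [187 177 143 109 110 160 185 188 188 189 188 189 188 188 177 158 151 145
  94  60  59  63  76  84  84  81]
col 275 [186 179 146 124 104 134 182 189 190 188 186 189 188 189 189 188 189 189
 187 187 188 189 187 187 188 188]
col 285 [185 172 135 112  98 121 170 188 187 188 188 177 148 113  99  94  93 114
 145 175 188 188 186 187 187 186]
row 193 [184 185 185 184 184 186 185 185 185 185 184 184 185 185 184 183 185 178
 154 177 187 189 190 188 188 188 187 187 187 186 188 187 186 187 186 188
 186 190 184 136  91  83  82  86  82  83  82  84  80  80  80  83  84  86
  85  86  87  86  87  87  88  85  85 118 177 190 187 187 188 186 187 186
 187 189 185 190 187 188 188 189 187 187 188 179 158 176 185 186 186 184
 185 186 184 183 184 185 186 184 185 182 186 185 184 185 186] row0 173
```

Request:
play_rows([
  [[5.4,-16.2,20],[0,0,0]],
  [[0,0,30],[0,0,0]],
  [[0,0,30],[0,0,0]],
  [[0,0,30],[0,0,0]],
  [[0,0,30],[0,0,0]],
  [[0,0,20],[0,0,0]],
  [[0,0,10],[0,0,0]],
  [[0,0,6],[0,0,0]],
  [[0,0,2],[0,0,0]],
  [[0,0,0],[0,0,0]],
  [[0,0,0],[0,0,0]],
])

```text
time_s: 4.28
eef_pos: [484.9, 10.6, 18.4]
ee_rot: [0.001, 0.72, 0.694, 0.001]
force: [-0.3, 0.6, 0.3]
grip_width: 0.002
```

Request:
play_rows([
  [[-2,0,2],[0,0,0]],
  [[0,3,0],[0,0,0]],
  [[0,3,0],[0,0,0]],
  [[0,3,0],[0,0,0]],
  [[0,3,0],[0,0,0]],
  [[0,3,0],[0,0,0]],
  [[0,3,0],[0,0,0]],
  [[0,3,0],[0,0,0]],
  [[0,0,0],[0,0,0]],
])

```text
time_s: 5.03
eef_pos: [505.8, 7.7, 15.3]
ee_rot: [0.0, 0.72, 0.694, 0.0]
force: [0.6, 0.8, 0.7]
grip_width: 0.001
```

```bash
python3 look.py w2.png
```

```text
5.0333 [505.8   7.7  15.3] [129.5 125.    0. ] [-0.22  0.56  1.78  0.    0.81 -1.75] 0.0008524745981035993
psi 87.94603631333615
end_stop 0.79 [251. 231.] [495.4   7.   18. ]
strip_centre 0.53 [253. 340.] [551.   6.  26.]
strip_near_end 0.7 [255. 340.] [558.4   7.   18. ]
jig 0.74 [257. 234.] [501.    9.9  10. ]
```

View pics/v_w2.png

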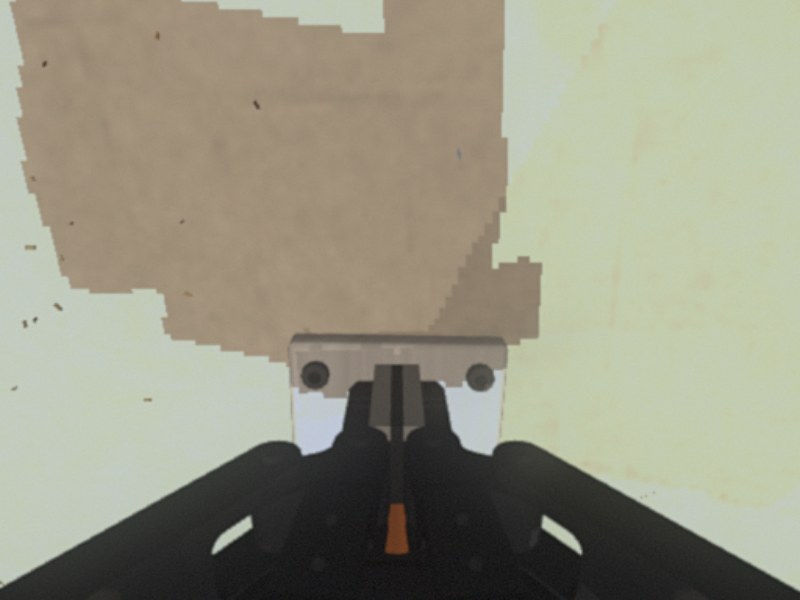

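Request:
play_rows([
  [[0,2,0],[0,0,0]],
  [[0,2,0],[0,0,0]],
  [[0,2,0],[0,0,0]],
  [[0,1,0],[0,0,0]],
  [[0,0,0],[0,0,0]],
])

```text
time_s: 5.75
eef_pos: [512.4, 7.5, 15.3]
ee_rot: [0.0, 0.72, 0.694, 0.0]
force: [0.8, 1.0, -0.1]
grip_width: -0.003
```

Request:
play_rows([
  [[0,1,0],[0,0,0]],
  [[0,1,0],[0,0,0]],
  [[0,0,0],[0,0,0]],
])

```text
time_s: 6.0
eef_pos: [514.3, 7.5, 15.3]
ee_rot: [0.0, 0.72, 0.694, 0.0]
force: [-0.2, 0.1, 0.0]
grip_width: 0.0
```

Request:
play_rows([
  [[0,1,0],[0,0,0]],
  [[0,0,0],[0,0,0]],
])

```text
time_s: 6.17
eef_pos: [515.3, 7.4, 15.3]
ee_rot: [0.0, 0.72, 0.694, 0.0]
force: [-0.3, -0.2, -0.0]
grip_width: 0.002
```

Request:
play_rows([
  [[0,1,0],[0,0,0]],
  [[0,1,0],[0,0,0]],
  [[0,0,0],[0,0,0]],
])

```text
time_s: 6.42
eef_pos: [516.3, 7.5, 15.2]
ee_rot: [-0.001, 0.72, 0.694, -0.001]
force: [-4.9, -1.2, 3.9]
grip_width: -0.002
```

Request:
play_rows([
  [[0,1,0],[0,0,0]],
  [[0,0,0],[0,0,0]],
])

```text
time_s: 6.58
eef_pos: [516.4, 7.5, 15.1]
ee_rot: [-0.002, 0.719, 0.694, -0.002]
force: [-10.6, -0.6, 7.7]
grip_width: -0.001
```

Request:
play_rows([
  [[0,1,0],[0,0,0]],
  [[0,0,0],[0,0,0]],
])

```text
time_s: 6.75
eef_pos: [516.4, 7.6, 15.0]
ee_rot: [-0.003, 0.719, 0.695, -0.003]
force: [-15.5, -2.2, 10.7]
grip_width: 0.003
```

Request:
play_rows([
  [[0,-4,0],[0,0,0]],
  [[0,-5,0],[0,0,0]],
  [[0,0,-25],[0,0,0]],
  [[0,0,-30],[0,0,0]],
  [[0,0,-30],[0,0,0]],
  [[0,0,-30],[0,0,0]],
  [[0,0,-30],[0,0,0]],
  [[0,0,-30],[0,0,0]],
  [[-3,30,0],[0,0,0]],
  [[-3,30,0],[0,0,0]],
  [[0,30,0],[0,0,0]],
  [[0,0,0],[0,0,0]],
  [[0,0,0],[0,0,0]],
])

```text
time_s: 7.83
eef_pos: [600.3, -1.6, 189.3]
ee_rot: [-0.0, 0.72, 0.694, -0.0]
force: [-0.7, -0.3, -0.6]
grip_width: -0.002
```

```bash
python3 look.py w3.png
```

```text
7.8333 [600.3  -1.6 189.3] [-129.5 -125.     0. ] [-0.2   0.51  1.32  0.    1.31 -1.73] -0.0020186434720048103
psi 87.95252078477435
end_stop 0.82 [245. 134.] [568.9  -8.9  18. ]
strip_centre 0.73 [259. 129.] [564.2   5.3  26. ]
strip_near_end 0.76 [260. 129.] [565.2   6.1  18. ]
screw_head 0.66 [258. 203.] [616.5   1.7  82. ]
jig 0.75 [248. 133.] [569.9  -5.5  10. ]
```

View pics/v_w3.png

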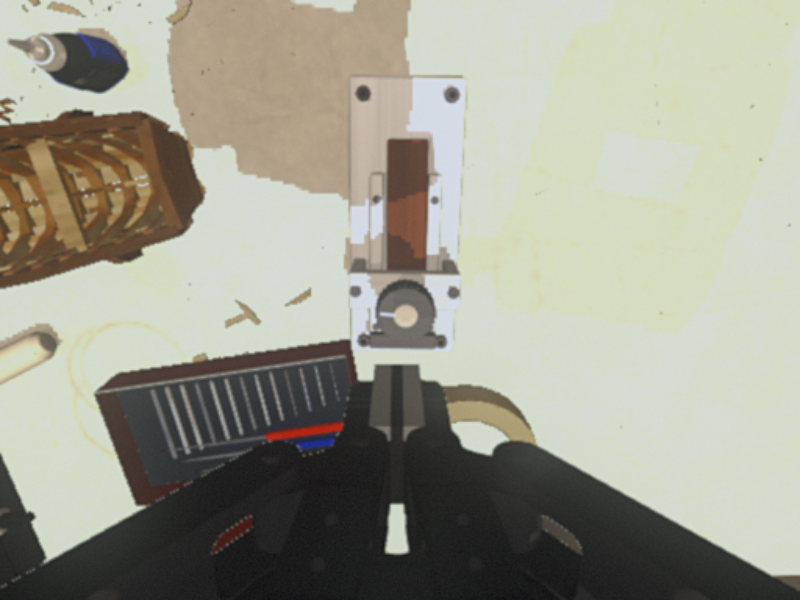

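Run:
```python
from h import *
C=cam("wrist")
f=.64
for z in(88,90,92): print(z,onz(C,(405.5*f-.2,315.5*f-.2),z).round(1))
for u,v,z,n in[(387,139,26,'strip'),(428,139,26,'strip'),(350,78,10,'jig'),(465,78,10,'jig')]: print(n,onz(C,(u*f,v*f),z).round(1))
# predictions
th=-.038;
for o in [(592.,4.)]:
  for p in[(-100,35,10),(-65,12,26),(9,32.5,48),(20,0,82),(20,0,90)]:
    c,s=np.cos(th),np.sin(th);X=[o[0]+c*p[0]-s*p[1],o[1]+s*p[0]+c*p[1],p[2]];print(p,np.round(X,1),(proj(C,X)/f).round())
im=cv2.imread("pics/w3.png")[165:230,215:300]
cv2.imwrite("pics/d.png",cv2.resize(im,None,fx=8,fy=8,interpolation=cv2.INTER_CUBIC))
```

```text
88 [613.    2.8  88. ]
90 [612.3   2.8  90. ]
92 [611.6   2.8  92. ]
strip [527.3  -4.1  26. ]
strip [528.2  19.6  26. ]
jig [492.6 -24.6  10. ]
jig [494.9  42.8  10. ]
(-100, 35, 10) [493.4  42.8  10. ] [465.  75.]
(-65, 12, 26) [527.5  18.5  26. ] [426. 138.]
(9, 32.5, 48) [602.2  36.1  48. ] [461. 272.]
(20, 0, 82) [612.    3.2  82. ] [406. 309.]
(20, 0, 90) [612.    3.2  90. ] [406. 315.]
```

View pics/d.png

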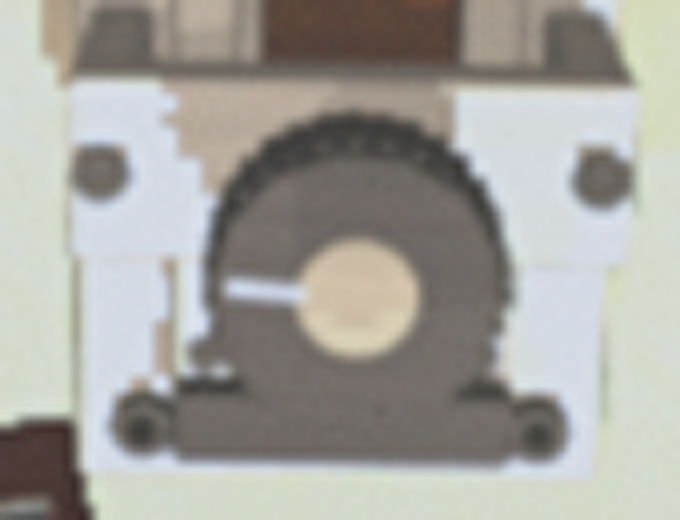

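Request:
play_rows([
  [[5,11.5,0],[0,0,0]],
  [[0,0,0],[0,0,0]],
  [[0,0,0],[0,0,0]],
  [[0,0,20],[0,0,0]],
  [[0,0,20],[0,0,0]],
  [[0,0,20],[0,0,0]],
  [[0,0,20],[0,0,0]],
  [[0,0,20],[0,0,0]],
  [[0,0,15],[0,0,0]],
  [[0,0,10],[0,0,0]],
  [[0,0,0],[0,0,0]],
  [[0,0,0],[0,0,0]],
], fingers=52, squeeze=30)

```text
time_s: 9.13
eef_pos: [611.5, 2.9, 65.7]
ee_rot: [0.0, 0.72, 0.694, 0.0]
force: [0.5, 0.5, 0.7]
grip_width: 0.615
```

```bash
python3 look.py w4.png
```

```text
9.1333 [611.5   2.9  65.7] [129.5 125.    0. ] [-0.19  0.67  1.41  0.    1.07 -1.72] 0.6152045662343851
psi 87.9432504161881
end_stop 0.88 [233. 143.] [568.1  -7.3  18. ]
strip_centre 0.86 [255. 136.] [562.8   5.9  26. ]
strip_near_end 0.55 [257. 136.] [564.1   7.   18. ]
screw_head 0.89 [251. 272.] [614.6   2.   82. ]
jig 0.83 [236. 142.] [568.7  -5.8  10. ]
```

View pics/v_w4.png

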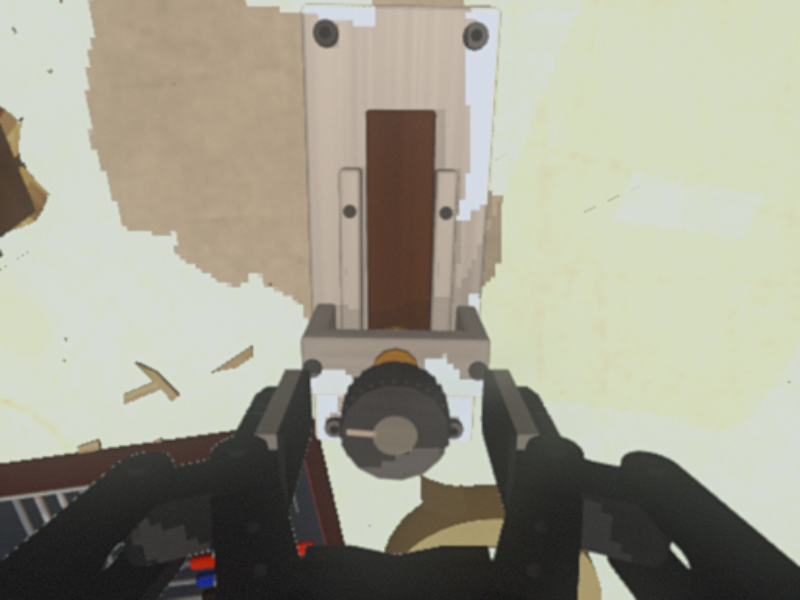

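Request:
play_rows([
  [[0,0,0],[0,0,0]],
  [[0,0,0],[0,0,0]],
  [[0,0,0],[0,0,0]],
  [[0,0,0],[0,0,0]],
  [[0,0,0],[0,0,0]],
  [[0,0,0],[0,0,0]],
], fingers=20, squeeze=40)

```text
time_s: 9.93
eef_pos: [611.8, 2.6, 65.7]
ee_rot: [0.0, 0.72, 0.694, -0.0]
force: [-1.4, -3.5, 6.0]
grip_width: 0.334
```

```bash
cat > st.py <<'E'
from h import *
s=ctrl.sense();R=rot(s).as_matrix()
print(s["time_s"],np.round(s["eef_pos"],1),"psi",np.degrees(np.arctan2(R[1,0],R[0,0])).round(1),"F",np.round(s["force"],1),"M",np.round(s["wrist_torque"],3),"tau6",round(s["tau"][5],3),"g",round(s["grip_width"],3),"j6",round(s["joints"][5],3))
E
python3 st.py
```

```text
9.9333 [611.8   2.6  65.7] psi 87.9 F [-1.4 -3.5  6. ] M [-0.574  0.272 -0.032] tau6 0.004 g 0.334 j6 -1.721
```

Request:
play_rows([
  [[0,0,0.2],[0,0,6]],
  [[0,0,0.2],[0,0,6]],
  [[0,0,0.2],[0,0,6]],
  [[0,0,0.2],[0,0,6]],
  [[0,0,0.2],[0,0,6]],
  [[0,0,0.2],[0,0,6]],
  [[0,0,0.2],[0,0,6]],
  [[0,0,0.2],[0,0,6]],
  [[0,0,0.2],[0,0,6]],
  [[0,0,0.2],[0,0,6]],
  [[0,0,0],[0,0,0]],
])

```text
time_s: 10.85
eef_pos: [612.0, 3.0, 63.7]
ee_rot: [0.0, 0.971, 0.24, 0.001]
force: [-0.7, -2.2, 4.6]
grip_width: 0.334
```

```bash
python3 st.py
```

```text
10.85 [612.    3.   63.7] psi 27.7 F [-0.7 -2.2  4.6] M [-0.235 -0.091 -0.09 ] tau6 1.384 g 0.334 j6 -0.67
```

Request:
play_rows([
  [[0,0,0.2],[0,0,5]],
  [[0,0,0.2],[0,0,5]],
])

```text
time_s: 11.02
eef_pos: [612.0, 3.0, 63.3]
ee_rot: [0.0, 0.988, 0.156, 0.001]
force: [-0.4, -1.1, 5.5]
grip_width: 0.333
```

```bash
python3 st.py; python3 look.py w5.png >/dev/null; python3 st.py
```

```text
11.0167 [612.    3.   63.3] psi 17.9 F [-0.4 -1.1  5.5] M [-0.196 -0.078  0.035] tau6 -1.497 g 0.333 j6 -0.499
11.3167 [612.    3.   63.3] psi 18.2 F [ 0.6 -1.1  5.5] M [-0.244 -0.137 -0.008] tau6 -0.069 g 0.336 j6 -0.504
```

View pics/v_w5.png

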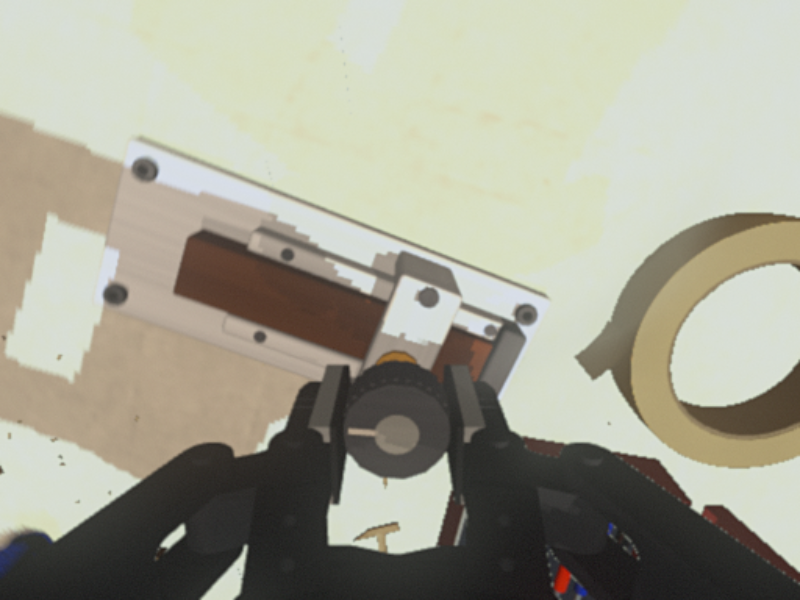

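Request:
play_rows([
  [[0,0,0.05],[0,0,1.5]],
  [[0,0,0.05],[0,0,1.5]],
  [[0,0,0.05],[0,0,1.5]],
  [[0,0,0.05],[0,0,1.5]],
  [[0,0,0.05],[0,0,1.5]],
  [[0,0,0.05],[0,0,1.5]],
])

```text
time_s: 11.82
eef_pos: [612.1, 3.0, 63.0]
ee_rot: [0.0, 0.997, 0.08, 0.001]
force: [0.6, -0.4, 4.8]
grip_width: 0.337
```

```bash
python3 st.py
```

```text
11.8167 [612.1   3.   63. ] psi 9.2 F [ 0.6 -0.4  4.8] M [-0.243 -0.211  0.079] tau6 -0.366 g 0.337 j6 -0.346
```

Request:
play_rows([
  [[0,0,0.05],[0,0,1.5]],
  [[0,0,0.05],[0,0,1.5]],
  [[0,0,0.05],[0,0,1.5]],
  [[0,0,0.05],[0,0,1.5]],
])

```text
time_s: 12.15
eef_pos: [612.2, 3.0, 62.8]
ee_rot: [0.0, 1.0, 0.027, 0.001]
force: [1.5, -1.1, 4.0]
grip_width: 0.334
```

```bash
python3 st.py
```

```text
12.15 [612.2   3.   62.8] psi 3.2 F [ 1.5 -1.1  4. ] M [-0.228 -0.231  0.056] tau6 -0.366 g 0.334 j6 -0.241
```

Request:
play_rows([
  [[0,0,0.05],[0,0,1.5]],
  [[0,0,0.05],[0,0,1.5]],
  [[0,0,0.05],[0,0,1.5]],
  [[0,0,0.05],[0,0,1.5]],
])

```text
time_s: 12.48
eef_pos: [612.2, 3.0, 62.7]
ee_rot: [0.0, 1.0, -0.025, 0.001]
force: [2.6, -1.0, 3.7]
grip_width: 0.333
```

```bash
python3 st.py
```

```text
12.4833 [612.2   3.   62.7] psi -2.8 F [ 2.6 -1.   3.7] M [-0.145 -0.305  0.034] tau6 -0.36 g 0.333 j6 -0.137
```

Request:
play_rows([
  [[0,0,0.05],[0,0,1.5]],
  [[0,0,0.05],[0,0,1.5]],
  [[0,0,0.05],[0,0,1.5]],
  [[0,0,0.05],[0,0,1.5]],
])

```text
time_s: 12.82
eef_pos: [612.3, 3.0, 62.6]
ee_rot: [0.0, 0.997, -0.077, 0.001]
force: [0.6, -1.4, 6.7]
grip_width: 0.334
```

```bash
python3 st.py
```

```text
12.8167 [612.3   3.   62.6] psi -8.8 F [ 0.6 -1.4  6.7] M [-0.164 -0.218  0.052] tau6 -0.343 g 0.334 j6 -0.032
```

Request:
play_rows([
  [[0,0,0.05],[0,0,1.5]],
  [[0,0,0.05],[0,0,1.5]],
  [[0,0,0.05],[0,0,1.5]],
  [[0,0,0.05],[0,0,1.5]],
])

```text
time_s: 13.15
eef_pos: [612.3, 3.0, 62.6]
ee_rot: [-0.0, 0.992, -0.129, 0.001]
force: [1.0, -0.9, 7.3]
grip_width: 0.336
```

```bash
python3 st.py
```

```text
13.15 [612.3   3.   62.6] psi -14.8 F [ 1.  -0.9  7.3] M [-0.199 -0.206  0.065] tau6 -0.326 g 0.336 j6 0.073
```

Request:
play_rows([
  [[0,0,0.05],[0,0,1.5]],
  [[0,0,0.05],[0,0,1.5]],
  [[0,0,0.05],[0,0,1.5]],
  [[0,0,0.05],[0,0,1.5]],
])

```text
time_s: 13.48
eef_pos: [612.4, 2.9, 62.5]
ee_rot: [-0.0, 0.984, -0.181, 0.001]
force: [0.0, -1.2, 8.4]
grip_width: 0.332
```

```bash
python3 st.py
```

```text
13.4833 [612.4   2.9  62.5] psi -20.8 F [ 0.  -1.2  8.4] M [-0.194 -0.159  0.158] tau6 -0.309 g 0.332 j6 0.177
```

Request:
play_rows([
  [[0,0,0],[0,0,0]],
])

```text
time_s: 13.57
eef_pos: [612.4, 3.0, 62.6]
ee_rot: [-0.0, 0.983, -0.181, 0.001]
force: [0.4, -1.2, 8.2]
grip_width: 0.337
```

```bash
python3 st.py;python3 - <<'E'
from h import *
for i in range(4):
    ctrl.capture("wrist");s=ctrl.sense();print(np.round(s["wrist_torque"],3),np.round(s["force"],1))
E
```

```text
13.5667 [612.4   3.   62.6] psi -20.8 F [ 0.4 -1.2  8.2] M [-0.202 -0.172 -0.015] tau6 0.357 g 0.337 j6 0.177
[-0.211 -0.164 -0.02 ] [ 1.  -1.4  7.4]
[-0.174 -0.151  0.006] [ 1.  -1.2  7.7]
[-0.224 -0.127  0.015] [ 0.8 -1.6  8.2]
[-0.202 -0.056  0.017] [ 1.2 -1.   7.3]
```

Request:
play_rows([
  [[0,0,0.05],[0,0,1]],
  [[0,0,0.05],[0,0,1]],
  [[0,0,0.05],[0,0,1]],
])

```text
time_s: 14.02
eef_pos: [612.5, 2.9, 62.5]
ee_rot: [-0.0, 0.978, -0.206, 0.001]
force: [0.8, -1.4, 9.6]
grip_width: 0.333
```

```bash
python3 st.py;python3 - <<'E'
from h import *
for i in range(3):
    ctrl.capture("wrist");s=ctrl.sense();print(np.round(s["wrist_torque"],3),np.round(s["force"],1))
E
```

```text
14.0167 [612.5   2.9  62.5] psi -23.8 F [ 0.8 -1.4  9.6] M [-0.224 -0.064  0.16 ] tau6 -0.165 g 0.333 j6 0.229
[-0.258 -0.088  0.053] [ 1.2 -0.7  8. ]
[-0.227 -0.075  0.018] [ 0.  -0.3  8. ]
[-0.174 -0.02   0.036] [-0.1 -0.5  8.2]
```

Request:
play_rows([
  [[0,0,0.03],[0,0,1]],
  [[0,0,0.03],[0,0,1]],
  [[0,0,0.03],[0,0,1]],
])

```text
time_s: 14.42
eef_pos: [612.5, 2.9, 62.5]
ee_rot: [-0.0, 0.973, -0.232, 0.001]
force: [0.6, -1.1, 9.7]
grip_width: 0.334
```

```bash
python3 st.py;python3 - <<'E'
from h import *
for i in range(3):
    ctrl.capture("wrist");s=ctrl.sense();print(np.round(s["wrist_torque"],3),np.round(s["force"],1))
E
```

```text
14.4167 [612.5   2.9  62.5] psi -26.8 F [ 0.6 -1.1  9.7] M [-0.216 -0.06   0.169] tau6 -0.157 g 0.334 j6 0.282
[-0.228 -0.046  0.095] [ 1.6 -1.5  8.2]
[-0.215 -0.028  0.04 ] [ 0.9 -2.1 10.1]
[-0.219 -0.091  0.082] [ 0.  -0.2  8.9]
```

Request:
play_rows([
  [[0,0,0],[0,0,1]],
  [[0,0,0],[0,0,1]],
])

```text
time_s: 14.73
eef_pos: [612.5, 2.9, 62.5]
ee_rot: [-0.0, 0.969, -0.249, 0.001]
force: [0.7, -1.1, 9.8]
grip_width: 0.336
```

```bash
python3 st.py;python3 - <<'E'
from h import *
for i in range(4):
    save("wrist","w6.png");s=ctrl.sense();print(np.round(s["wrist_torque"],3),np.round(s["force"],1))
cv2.imwrite("pics/v6.png",cv2.resize(cv2.imread("pics/w6.png"),(800,600)))
E
```

```text
14.7333 [612.5   2.9  62.5] psi -28.8 F [ 0.7 -1.1  9.8] M [-0.204 -0.043  0.084] tau6 -0.183 g 0.336 j6 0.316
[-0.217 -0.068  0.134] [ 0.5 -1.4  9.7]
[-0.204 -0.056  0.071] [ 0.5 -0.6  9.1]
[-0.194 -0.138  0.023] [ 1.4 -0.8  8.9]
[-0.191 -0.081  0.026] [ 0.6 -1.4  9. ]
```

View pics/v6.png

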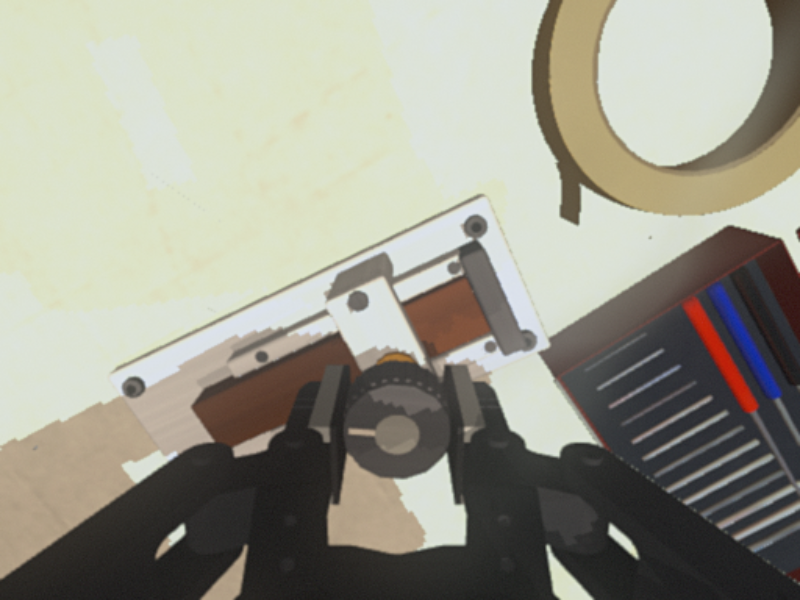

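Request:
play_rows([
  [[0,0,0],[0,0,1.5]],
])

```text
time_s: 15.02
eef_pos: [612.5, 2.9, 62.5]
ee_rot: [-0.0, 0.965, -0.261, 0.001]
force: [0.2, -2.1, 8.3]
grip_width: 0.335
```

```bash
python3 st.py
```

```text
15.0167 [612.5   2.9  62.5] psi -30.3 F [ 0.2 -2.1  8.3] M [-0.227 -0.079  0.157] tau6 -0.616 g 0.335 j6 0.342
```

Request:
play_rows([
  [[0,0,0],[0,0,1.5]],
])

```text
time_s: 15.1
eef_pos: [612.5, 2.9, 62.5]
ee_rot: [-0.0, 0.962, -0.274, 0.001]
force: [1.1, -1.2, 7.8]
grip_width: 0.337
```

```bash
python3 st.py;python3 - <<'E'
from h import *
for i in range(8):
    ctrl.capture("wrist");s=ctrl.sense();print(np.round(s["wrist_torque"],3)[2],end=" ")
E
```

```text
15.1 [612.5   2.9  62.5] psi -31.8 F [ 1.1 -1.2  7.8] M [-0.277 -0.106  0.107] tau6 -0.332 g 0.337 j6 0.369
0.09 0.059 0.041 0.027 0.028 -0.007 0.019 0.03
```

Create rd.py:
```python
from h import *
s=ctrl.sense();v=[s["wrist_torque"][2]]
for i in range(4):
    ctrl.capture("wrist");s=ctrl.sense();v.append(s["wrist_torque"][2])
print(s["time_s"],np.round(v,3),np.round(s["eef_pos"],1),np.round(s["force"],1),round(s["joints"][5],3))
```

```text
(no output)
```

Request:
play_rows([
  [[0,0,0.03],[0,0,1.5]],
  [[0,0,0.03],[0,0,1.5]],
  [[0,0,0.03],[0,0,1.5]],
])

```text
time_s: 15.75
eef_pos: [612.5, 2.9, 62.5]
ee_rot: [-0.0, 0.95, -0.312, 0.002]
force: [0.3, -1.4, 8.9]
grip_width: 0.336
```

```bash
python3 rd.py
```

```text
15.95 [0.211 0.092 0.028 0.039 0.047] [612.6   2.9  62.5] [ 0.9 -1.   9.8] 0.447
```

Run:
```python
from h import *
save("wrist","w7.png")
t=[]
for n in("w4","w5","w6","w7"):
    im=cv2.imread(f"pics/{n}.png");g=cv2.cvtColor(im,cv2.COLOR_BGR2GRAY).astype(float)
    cr=im[225:310,200:305];t.append(cv2.resize(cr,None,fx=3.7,fy=3.4,interpolation=cv2.INTER_CUBIC))
    # top centre disc: bright blob within head
    # mark: dark-vs-bright along row profile
    sub=g[265:292,222:250];
    ys=[];xs=[]
    for x in range(224,238):
        c=g[268:286,x];w=np.clip(c-np.median(c)-8,0,None)
        if w.sum()>10: xs.append(x);ys.append((w*np.arange(268,286)).sum()/w.sum())
    if len(xs)>3: p=np.polyfit(xs,ys,1);print(n,"slope deg",np.degrees(np.arctan(p[0])).round(1),"row at 230",np.polyval(p,230).round(2),len(xs))
cv2.imwrite("pics/e.png",np.vstack([np.hstack(t[:2]),np.hstack(t[2:])])[:600,:800])
```

```text
w4 slope deg 4.7 row at 230 276.76 14
w5 slope deg 4.0 row at 230 276.04 14
w6 slope deg 4.0 row at 230 276.05 14
w7 slope deg 4.1 row at 230 276.01 14
```

View pics/e.png

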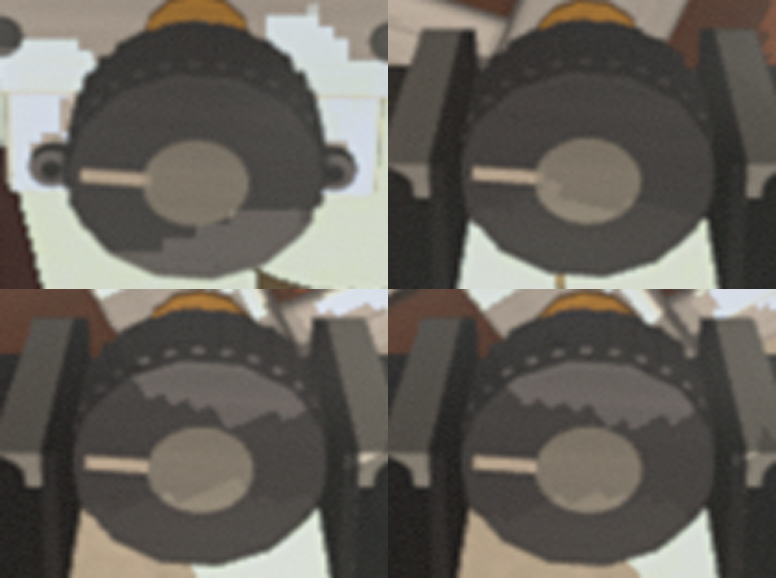

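Request:
play_rows([
  [[0,0,0],[0,0,1.5]],
  [[0,0,0],[0,0,1.5]],
  [[0,0,0],[0,0,0]],
])

```text
time_s: 16.25
eef_pos: [612.6, 2.9, 62.5]
ee_rot: [-0.0, 0.942, -0.337, 0.002]
force: [1.2, -0.7, 9.9]
grip_width: 0.335
```

```bash
python3 rd.py
```

```text
16.45 [0.07  0.058 0.052 0.052 0.054] [612.6   2.9  62.4] [ 0.5 -1.5 10.2] 0.499
```

Request:
play_rows([
  [[0,0,0],[0,0,1.5]],
  [[0,0,0],[0,0,1.5]],
  [[0,0,0],[0,0,0]],
])

```text
time_s: 16.7
eef_pos: [612.6, 2.8, 62.4]
ee_rot: [-0.0, 0.933, -0.361, 0.002]
force: [1.2, -1.8, 7.7]
grip_width: 0.331
```

```bash
python3 rd.py
```

```text
16.9 [0.12  0.082 0.069 0.079 0.1  ] [612.6   2.8  62.5] [ 0.2 -1.9  9.2] 0.551
```

Request:
play_rows([
  [[0,0,0],[0,0,1.5]],
  [[0,0,0],[0,0,1.5]],
  [[0,0,0],[0,0,0]],
])

```text
time_s: 17.15
eef_pos: [612.6, 2.8, 62.4]
ee_rot: [-0.0, 0.923, -0.385, 0.002]
force: [0.7, -1.2, 7.5]
grip_width: 0.338
```

```bash
python3 rd.py
```

```text
17.35 [0.027 0.03  0.03  0.107 0.013] [612.6   2.8  62.5] [ 0.2 -1.4  8.7] 0.604
```

```bash
sed -i 's/range(4)/range(12)/; s/^print.*/v=np.array(v[1:]);print(s["time_s"],v.mean().round(4),v.std().round(3),np.round(s["eef_pos"],2),np.round(s["force"],1),round(s["joints"][5],3),"Mxy",np.round(s["wrist_torque"],2))/' rd.py; python3 rd.py
```

```text
17.95 0.0595 0.033 [612.61   2.83  62.41] [ 1.2 -1.5  9.2] 0.604 Mxy [-0.28 -0.19  0.05]
```

Request:
play_rows([
  [[0,0,0],[0,0,1.5]],
  [[0,0,0],[0,0,1.5]],
  [[0,0,0],[0,0,1.5]],
])

```text
time_s: 18.2
eef_pos: [612.6, 2.8, 62.4]
ee_rot: [-0.0, 0.907, -0.421, 0.002]
force: [1.2, -1.7, 7.5]
grip_width: 0.338
```

```bash
python3 st.py
```

```text
18.2 [612.6   2.8  62.4] psi -49.8 F [ 1.2 -1.7  7.5] M [-0.331 -0.208  0.162] tau6 -0.229 g 0.338 j6 0.683
```

Request:
play_rows([
  [[0,0,0],[0,0,1.5]],
])

```text
time_s: 18.28
eef_pos: [612.6, 2.8, 62.4]
ee_rot: [-0.0, 0.901, -0.433, 0.002]
force: [1.9, -2.1, 8.6]
grip_width: 0.333
```

```bash
python3 st.py; python3 rd.py
```

```text
18.2833 [612.6   2.8  62.4] psi -51.3 F [ 1.9 -2.1  8.6] M [-0.288 -0.245  0.16 ] tau6 -0.221 g 0.333 j6 0.71
18.8833 0.0609 0.033 [612.66   2.74  62.43] [ 0.9 -1.2  8.4] 0.708 Mxy [-0.34 -0.2   0.03]
```

```bash
python3 - <<'E'
from h import *
save("wrist","w8.png")
ref=cv2.cvtColor(cv2.imread("pics/w5.png"),cv2.COLOR_BGR2GRAY).astype(np.float32)
for n in("w4","w5","w6","w7","w8"):
    im=cv2.imread(f"pics/{n}.png");g=cv2.cvtColor(im,cv2.COLOR_BGR2GRAY).astype(float)
    xs=range(224,238);ys=[]
    for x in xs:
        c=g[268:286,x];w=np.clip(c-np.median(c)-8,0,None);ys.append((w*np.arange(268,286)).sum()/w.sum())
    p=np.polyfit(xs,ys,1)
    # gold part top edge & knurl: phase-correlate head front patch, and gold column profile
    gold=(im[...,2].astype(int)-im[...,0]>60);gc=np.argwhere(gold[215:250,225:285])+[215,225]
    print(n,np.degrees(np.arctan(p[0])).round(1),np.polyval(p,230).round(2),"gold rows",gc[:,0].min(),gc[:,0].max(),"n",len(gc))
    m=np.abs(g[:,252:256].mean(1)-0);print(np.round(m[222:246]).astype(int))
E
python3 - <<'E'
E
```

```text
w4 4.7 276.76 gold rows 224 233 n 151
[129  94  98 115 115 112 111 112 104  75  54  54  54  54  54  54  54  55
  55  56  55  60  59  57]
w5 4.0 276.04 gold rows 225 232 n 99
[154 147 110  91 111 117 116 114  96  65  52  54  54  55  54  53  54  53
  54  55  60  62  54  54]
w6 4.0 276.05 gold rows 215 232 n 167
[211 183 155 104  98 126 130 126 106  74  62  63  64  64  63  63  64  64
  62  67  85  90  70  64]
w7 4.1 276.01 gold rows 215 232 n 143
[157 154 143 100  97 122 126 122 104  73  62  62  64  62  63  63  62  63
  61  67  83  87  68  64]
w8 4.0 275.96 gold rows 215 232 n 98
[215 204 166 103  86 116 121 116  96  68  60  62  61  62  62  62  60  62
  58  66  82  82  66  64]
```

Request:
play_rows([
  [[0,0,0],[0,0,0]],
  [[0,0,0],[0,0,0]],
  [[0,0,0],[0,0,0]],
  [[0,0,0],[0,0,0]],
  [[0,0,0],[0,0,0]],
  [[0,0,0],[0,0,0]],
], fingers=52)

```text
time_s: 19.43
eef_pos: [611.4, 3.1, 61.0]
ee_rot: [0.0, 0.901, -0.435, -0.0]
force: [0.0, 0.9, -0.6]
grip_width: 0.607
```

```bash
python3 - <<'E'
from h import *
save("wrist","w9.png")
for n in("w8","w9"):
    im=cv2.imread(f"pics/{n}.png");g=cv2.cvtColor(im,cv2.COLOR_BGR2GRAY).astype(float)
    # angular profile around head top centre at several radii
    c=(252.5,278.5)
    for r in (20,24,28):
        a=np.radians(np.arange(90,271,2));x=c[0]+r*np.cos(a);y=c[1]+.83*r*np.sin(a)
        v=cv2.remap(g.astype(np.float32),x.astype(np.float32)[None],y.astype(np.float32)[None],1)[0]
        print(n,r,"peak deg",np.degrees(a[v[30:60].argmax()+30]).round(),v[30:60].max().round(),np.median(v).round())
E
python3 rd.py
```

```text
w8 20 peak deg 188.0 160.0 67.0
w8 24 peak deg 188.0 161.0 69.0
w8 28 peak deg 188.0 158.0 71.0
w9 20 peak deg 154.0 160.0 67.0
w9 24 peak deg 154.0 160.0 68.0
w9 28 peak deg 156.0 117.0 69.0
20.0833 -0.0058 0.033 [611.58   2.99  61.26] [-1.  -1.1  0.7] 0.713 Mxy [ 0.05 -0.03  0.01]
```

Request:
play_rows([
  [[0,0,-5],[0,0,0]],
  [[0,0,-15],[0,0,0]],
  [[0,0,-25],[0,0,0]],
  [[0,0,-25],[0,0,0]],
  [[0,0,-25],[0,0,0]],
  [[0,0,-25],[0,0,0]],
  [[0,0,-10],[0,0,0]],
  [[0,0,0],[0,0,0]],
  [[0,0,0],[0,0,0]],
])

```text
time_s: 20.83
eef_pos: [611.3, 3.0, 190.5]
ee_rot: [0.0, 0.9, -0.435, -0.0]
force: [0.1, 0.8, -1.7]
grip_width: 0.606
```

```bash
python3 look.py w10.png; python3 -c "
from h import *
ctrl.capture('scene');ctrl.capture('top')
for n in('top','scene'):
    for k in('blue_glue','thread_spool','round_jar'):
        print(n,k,[(np.array(d['position'])*[512,384]).round() for d in ctrl.spot_in(n,k)[:1]])"
```

```text
20.8333 [611.3   3.  190.5] [ 1.621e+02 -7.830e+01 -1.000e-01] [-0.19  0.53  1.28 -0.    1.33  0.71] 0.606187659743576
psi -51.5539617832806
end_stop 0.67 [239. 178.] [593.7   6.7  18. ]
strip_centre 0.76 [229. 192.] [577.1   7.   26. ]
strip_near_end 0.65 [229. 192.] [575.4   6.4  18. ]
screw_head 0.63 [254. 185.] [612.5   2.9  82. ]
jig 0.89 [245. 178.] [594.9   1.3  10. ]
top blue_glue [array([344., 208.])]
top thread_spool []
top round_jar [array([170., 181.])]
scene blue_glue [array([345., 264.])]
scene thread_spool [array([142., 226.])]
scene round_jar [array([177., 184.])]
```

View pics/v_w10.png

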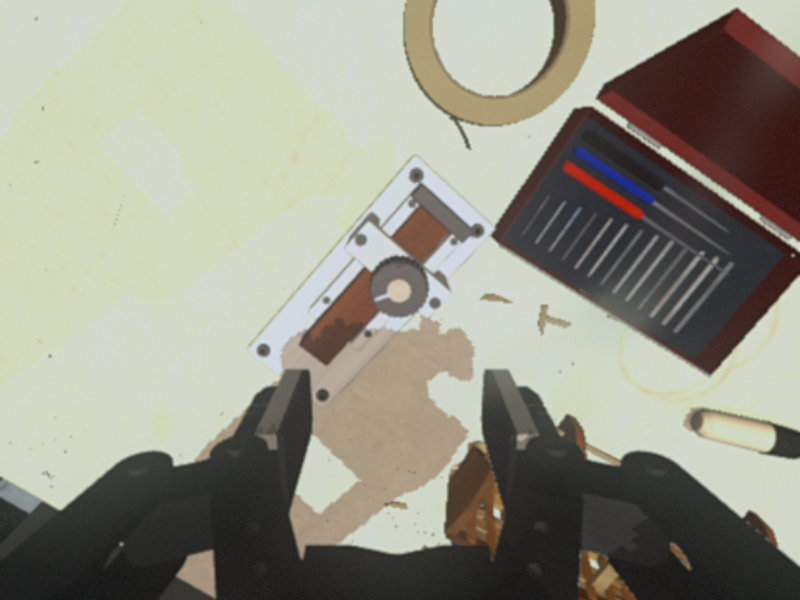

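```bash
python3 -c "
from rig import ctrl
print(ctrl.finish_job(), ctrl.sense()['time_s'])"
```

```text
the job is handed in; nothing more can be done
the job is handed in; nothing more can be done
```

I pushed the strip home with the closed fingers, turned the thumbscrew about 2.4 rad clockwise until it clamped, let go and handed the job in. The robot's clock stood at about 21 s of the 72 s allowed.

- **Strip home:** the push ended against a hard stop, with the force rising to 15 N. The last picture shows the strip against the end stop.
- **Clamping:** from about 1.6 rad of turn, the head stopped going down while it still turned with the fingers. This is how I judged that the foot had met the strip.
- **After release:** the screw's mark turned back by roughly 30°. The foot was therefore pressing with more than 30 N, and should have eased to about 30 N.
- **Bystanders:** the glue bottle and jar are where they were, to within a few pixels in both fixed cameras. The spool was only found in the scene camera, where it had not moved.
- **Robot clear:** the gripper is open, about 13 cm above its grip height and touching nothing.

**Doubtful check:** I could not measure the clamp force directly. The wrist torque was noisy, about 0.16 N m while turning and 0.06 N m at rest, and it did not rise steeply as the task describes. That reading suggests about 50 N while turning. The angle the screw turned back suggests the peak may have reached about 100 N, closer to the 120 N limit than I intended.

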